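Start the clamp bolt of a type-segment clamp without crossing its thread

TASK

The knurled clamp bolt of the typewriter-segment clamp has been stood in its brass boss but has not caught the thread. Turn it backward (anticlockwise seen from above) until you feel it drop into the thread, then turn it forward (clockwise) one full turn from there so that it is started. Finish while still holding the bolt's head in the gripper, and leave the loupe, the spool and the bending tool where they lie.

Things in the scene. Friction and masses are not known exactly. Their poses are not given: they have to be found in the camera images.
- jig: Green cast-iron clamp fixed to the granite: base plate 190 x 130 x 18 mm (x -53 to +137 mm, y +-65 mm). Origin on the granite, straight below the bolt's axis; x points along a flat forked steel strap 40 mm wide, top 72 mm above the granite (x -18 to +130 mm), which lies on the brass boss and over a nickel type segment. All but the bolt is rigid.
- boss_top (a point): Centre of the top of the upright brass boss, 44 mm diameter, 66 mm above the granite, on the bolt's axis. At the start the bolt rides on the level top of its first thread, 0.5 to 2 rad of backward turning from that thread's beginning, which cannot be seen. Turned forward before the drop, the bolt jams after 0.5 to 2 rad.
- bolt: Upright steel bolt, 0.15 to 0.3 kg: round knurled head 28 mm wide, 26 mm tall, white line on top from the axis outward; 18 mm threaded shank. Origin on the axis at the head's underside, z up, x along the white line; 108 mm above the granite minus bolt_sink. Captive, stays upright and where it is left. Clockwise from above is forward: once started it screws down 10 mm a turn. Torque about 0.03 N m.
- bolt_top (a point): Centre of the top of the bolt's head. Turned backward past the thread's beginning, the bolt drops 10 mm by its weight. Gripping fingers carry it, so it falls only once the grip is eased or it is pushed down; it must be down before it is turned forward. Turned on backward after the drop it climbs again, 10 mm a turn, and jams after about 2.5 rad.
- bolt_sink (a joint): How far the bolt has sunk along its axis, m: about 0.0005 (0 to 0.0015) as long as it rides on the first thread, from the start until it drops; about 0.0105 just after the drop; about 0.0205 one full turn forward from there. Up-and-down play in the thread about 1.5 mm.
- loupe: Horn-rimmed watchmaker's loupe standing upright beside the clamp, 41 mm diameter, 32 mm tall, brown. Origin at the centre of its underside. Leave alone.
- spool: Cracked brown bakelite ribbon spool lying flat, 48 mm diameter, 18 mm high. Origin at the centre of its underside. Leave alone.
- bender: Steel typebar bending tool lying flat, 161 mm long along its x (from -75 to +86 mm), 12 mm wide and high, forked at +x. Origin on its underside. Leave alone.
Mind the look-alikes: they are no part of the job. Leave any red or turquoise look-alike of the jig alone.

How it is judged:
On the way, in this order (a step that is already met when the one before it is completed fails the run):
1. the bolt, turned backward, has dropped into the thread (sunk more than 6 mm) (value of joint bolt_sink above 0.006 m), for 0.1 s.
2. the bolt has been turned forward about one turn and is started (sunk more than 17.2 mm) (value of joint bolt_sink above 0.0172 m), for 0.1 s.
At the end, for the whole second after the job is handed in: The bolt has sunk 17.2 to 23.8 mm (one turn forward from the drop is 20.5 mm; so one turn, give or take a third), hardly moves (below 20 mm/s), and the fingers still grip it with more than 1 N; loupe, spool and bending tool lie within 30 mm of where they were (value of joint bolt_sink between 0.0172 and 0.0238 m and contact force between the fingers and bolt above 1 N and linear speed of bolt below 0.02 m/s and distance of each of loupe, spool, bender from where it was at the start of the episode below 0.03 m); the arm keeps its last pose, push and grip.
It fails at once if the loupe, the spool or the bending tool is moved more than 40 mm or knocked over (distance of any of loupe, spool, bender from where it was at the start of the episode above 0.04 m or angle between loupe's own z axis and vertical above 0.7 rad).
It also fails if it takes over 72 s, if anything falls off the work surface, if the arm or the gripper's body presses on something with over 40 N, if the wrist force passes 120 N, or if a joint passes its speed limit or range.

ROBOT

A 7-joint arm with a two-finger parallel gripper is mounted at the origin on the work surface. World frame = base frame: x ahead of the robot, y to its left, z up, the work surface at z = 0. Lengths are in m, angles in rad, forces in N, time in s.
With the tool pointing down it reaches from about 0.425 to 0.875 m from the base axis. Payload 9.9 kg.
Tool frame: the origin (TCP) lies at the very end of the fingers, on their centre line; the grasp point (between the pads) lies env.grip_depth behind it (env.grip_depth is the distance from the TCP to the grasp point, in m); z points along the fingers, y is the line along which they close (so a half turn about z gives the same grasp; the last joint's range is limited). The gripper opens to 85 mm and grips with 20 to 120 N. Pads are 22 mm wide; open, the fingers measure 114 mm over their backs; the gripper's body (76 mm by 85 mm) begins 54 mm behind the grasp point. The pads swing forward as they close: fully open they stand 13 mm farther back than shut.
Start: joints at [-1.205, 0.576, 0.025, 1.437, -0.015, 1.129, -0.057], TCP at [0.293, 0.608, 0.231] pointing down, gripper open.
Joint ranges: [-2.76, 2.76], [-0.34, 2.15], [-1.52, 1.57], [0.19, 2.46], [-1.09, 4.23], [0.17, 1.99], [-2.82, 2.82]. Speed limits (rad/s): [2.22, 2.22, 3.01, 3.01, 3.14, 3.14, 3.14].

INTERFACE

Orientations are given as a unit quaternion [w, x, y, z].
In Python, from station import env gives the robot as it stands.
- The arm moves only by the tool carry_out, never from a script. Its argument "moves" is a list of rows, each a list of 2 entries, a list of its own where there are three numbers: the shift along the world's x, y, z in m, then the turn about the world's z in degrees. In form: [[[tx, ty, tz], twist], ...]. A call has 1 to 8 rows; each row shifts and turns the commanded pose from where the row before left it; what a row does not reach is not made up. A row lasts 1/8 s, in which the tool goes at most 62.5 mm and 10.7 degrees, less where a joint would pass 70% of its speed; a pose out of reach is approached as far as the arm can. A call is refused whole if a number of a shift passes 0.0625 or a number of a turn 10.7, either way. A call with a gripper value outside its range is refused whole. "grip" is the opening, from 0 (shut) to 1 (fully open), set as the call begins (left out, the last holds). The fingers move at their own pace and stop on an object; the grip force is fixed at half the most. Time passes only in rows, so rows that do not move let the fingers close. It gives the time, the measured TCP pose, the force, the opening and the grip force at its end, in the units of the state.
- env.observe(): the state, without advancing time (a new reading comes with each control period).
- env.grab_frame(name): name is "side" or "top"; returns a dict with "image" (420x560x3 uint8, red, green, blue), "range_z" (420x560 float32, m along the optical axis (not along the pixel's ray), 0 where there is no reading), "K" (3x3 intrinsics, pixels), "R" (3x3) and "t" (3): a world point X has camera coordinates R X + t. Camera axes: x right, y down, z forward; pixel columns grow to the right and rows downward; lengths in m; the calibration is good to about 2 mm. A picture is of the moment at which its call begins.
- env.job_done(): hands the job in; it is judged then, once.
The state is a dict: "t": time; "joints": joint angles; "joint_vel": joint speeds; "joint_efforts": joint torques, N m; "position": TCP position; "tool_rot": TCP orientation; "contact_force": force on the tool from outside, world axes, zero at the start; "torque": the same for the moment, N m; "gripper_width": finger opening in m; "gripper_force": force on a finger pad.
Only numpy, scipy, OpenCV 4.12 (cv2) and the standard library are available. Lean on these libraries where they do the work, as an engineer would, in place of code of your own. Each camera call takes 0.05 s, during which the arm holds its last target. There are 200 camera calls.

## Working session

There is one attempt and no reset: what is moved stays moved. The work goes in short steps, Python scripts to look and compute and a tool call to move; the robot and the scene stay as the last step left them, time stands still between calls to the robot, and variables do not carry over. Pictures are saved under pics/ and viewed, at most 10 in all, crops included, and the job is handed in when it is done.

Besides the shell and the picture viewer there is one more tool, called after "Call:" as name(argument=value, ...), one argument or row to a line, values as JSON. carry_out: Moves the arm, as the interface text tells. Its arguments: {"type":"object","properties":{"moves":{"type":"array","items":{"type":"array"}},"grip":{"type":"number"}},"required":["moves"]}

```bash
mkdir -p pics; ls; cat > h.py <<'E'
import numpy as np,cv2
from station import env
def grab(n,f=None):
    d=env.grab_frame(n)
    if f: cv2.imwrite('pics/'+f,d['image'][:,:,::-1])
    return d
def world(d):
    z=d['range_z'];v,u=np.mgrid[:z.shape[0],:z.shape[1]]
    K=d['K'];c=np.stack([(u-K[0,2])/K[0,0]*z,(v-K[1,2])/K[1,1]*z,z],-1)
    return (c-d['t'])@d['R']
E
python3 - <<'E'
from h import *
a=grab('top','t0.png');b=grab('side','s0.png')
np.savez('f0.npz',t=world(a),s=world(b))
print(env.grip_depth,env.observe())
for d in(a,b): print(-d['R'].T@d['t'],d['R'])
E
```

```text
pics
0.0187 {'t': 0.1, 'joints': array([-1.20480206,  0.57643967,  0.02483883,  1.43784144, -0.01501588,
        1.12898908, -0.05644336]), 'joint_vel': array([-0.0013294 , -0.00185581,  0.00022679, -0.00236881,  0.00212478,
       -0.00096805, -0.00052319]), 'joint_efforts': array([ 5.85597038e-03, -7.67293954e+01,  2.25813188e+00, -2.86605281e+01,
        1.59985578e-02,  8.76630424e-03, -6.78477562e-06]), 'position': array([0.29328247, 0.60749882, 0.23052816]), 'tool_rot': array([-1.38501593e-04,  2.22962520e-01,  9.74826732e-01, -7.33688438e-04]), 'contact_force': array([-0.11718561, -0.59708923, -0.56316284]), 'torque': array([ 0.03305434,  0.04289625, -0.01944129]), 'gripper_force': 0.0, 'gripper_width': 0.08570551529625284}
[ 0.38520051 -0.08582758  0.94265822] [[ 0.01349114 -0.99989278 -0.00569394]
 [-0.99111493 -0.0126187  -0.13240833]
 [ 0.13232228  0.00742969 -0.9911789 ]]
[ 0.38854133 -1.03069156  0.91701301] [[ 0.99481214 -0.10155595  0.00593269]
 [-0.06248219 -0.65599755 -0.75217231]
 [ 0.0802794   0.74789946 -0.65893977]]
```

View pics/t0.png

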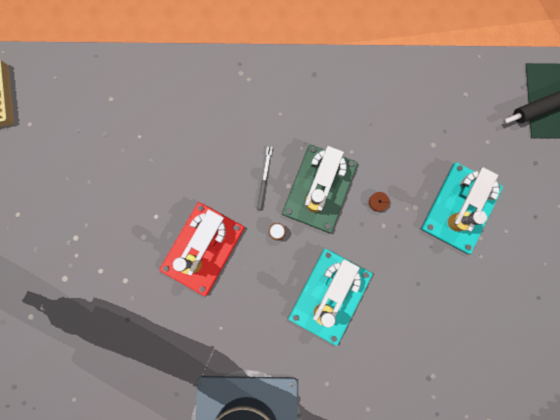

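View pics/s0.png

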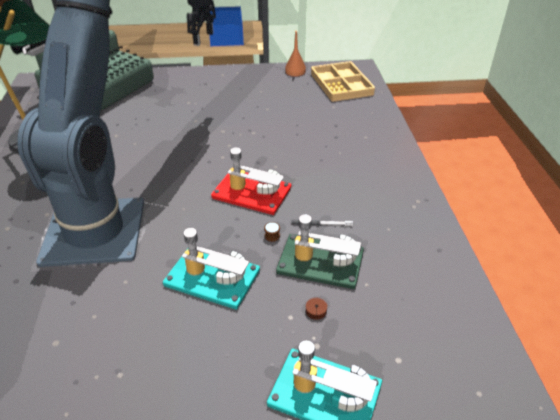

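The top view shows the green jig at (320,188), with its bolt head at about (319,196). The loupe is at (278,231), the spool at (379,202) and the bender at (265,178). In the side view the green jig's bolt head is at (305,221).

```bash
python3 - <<'E'
from h import *
f=np.load('f0.npz')
for k,(u,v) in dict(t=(319,196),s=(305,221)).items():
    P=f[k][v-14:v+15,u-14:u+15].reshape(-1,3)
    q=P[(P[:,2]>.122)&(P[:,2]<.145)]
    print(k,len(q),q.mean(0),q.min(0),q.max(0))
for n,(u,v) in dict(loupe=(278,231),spool=(379,202),bend=(265,178)).items(): print(n,f['t'][v,u])
im=cv2.imread('pics/t0.png')[140:245,250:400]
s=cv2.imread('pics/s0.png')[190:300,240:380]
cv2.imwrite('pics/c0.png',np.vstack([cv2.resize(im,(600,300)),cv2.resize(s,(600,300))]))
P=f['t'][150:240,280:360].reshape(-1,3)
m=(abs(P[:,2]-.072)<.003); q=P[m]; c=q.mean(0); w,v=np.linalg.eigh(np.cov(q[:,:2].T)); print('strap',len(q),c,v[:,1])
E
```

```text
t 145 [ 0.52304804 -0.15373943  0.13316802] [ 0.50969521 -0.16671328  0.12222802] [ 0.53815501 -0.13960195  0.13763696]
s 125 [ 0.52398994 -0.15682795  0.13167741] [ 0.51081357 -0.16888014  0.12207511] [ 0.5385319  -0.14233567  0.13706486]
loupe [ 0.45480563 -0.06766427  0.02951255]
spool [ 0.52868667 -0.31037974  0.02201277]
bend [ 0.58732922 -0.03306814  0.00857366]
strap 771 [ 0.58695212 -0.17818056  0.07162037] [-0.92925372  0.36944217]
```

View pics/c0.png

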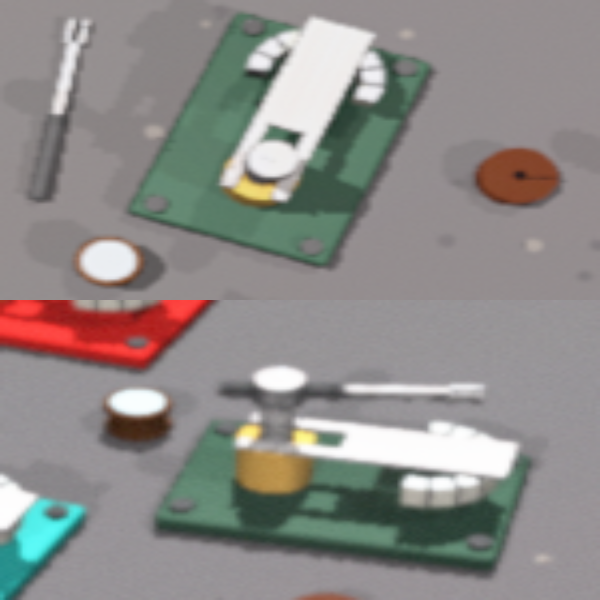

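The bolt axis measures about (0.523, -0.155) with the head top at 0.133, against 0.134 expected. I'll go above it.

Call:
carry_out(
  moves=[
    [[0.014, -0.047, 0], 0],
    [[0.014, -0.047, 0], 0],
    [[0.014, -0.047, 0], 0],
    [[0.014, -0.047, 0], 0],
    [[0.014, -0.047, 0], 0],
    [[0.014, -0.047, 0], 0],
    [[0.014, -0.047, 0], 0],
    [[0.014, -0.047, 0], 0],
  ],
  grip=1,
)

```text
t: 1.1
position: [0.4056, 0.2302, 0.2312]
tool_rot: [-0.0, 0.223, 0.975, -0.0]
contact_force: [0.9, -0.2, -0.1]
gripper_width: 0.085
gripper_force: 0.0
```

Call:
carry_out(
  moves=[
    [[0.014, -0.047, 0], 0],
    [[0.014, -0.047, 0], 0],
    [[0.014, -0.047, 0], 0],
    [[0.014, -0.047, 0], 0],
    [[0.014, -0.047, 0], 0],
    [[0.014, -0.047, 0], 0],
    [[0.014, -0.047, 0], 0],
    [[0, 0, 0], 0],
  ],
)

```text
t: 2.1
position: [0.5035, -0.1013, 0.231]
tool_rot: [0.0, 0.226, 0.974, -0.001]
contact_force: [-0.3, 0.8, 0.1]
gripper_width: 0.0854
gripper_force: 0.0
```

```bash
python3 - <<'E'
from h import *
o=env.observe();print(o['t'],o['joints'].round(3),o['position'].round(4),o['tool_rot'].round(3))
E
```

```text
2.1 [-0.06   0.344  0.227  1.864 -0.092  0.943  1.324] [ 0.5035 -0.1013  0.231 ] [ 0.     0.226  0.974 -0.001]
```

Call:
carry_out(
  moves=[
    [[0.0195, -0.0537, 0], -10],
    [[0, 0, 0], -10],
    [[0, 0, 0], -10],
    [[0, 0, 0], -10],
    [[0, 0, 0], -10],
    [[0, 0, 0], -10],
    [[0, 0, 0], -10],
    [[0, 0, 0], 0],
  ],
)

```text
t: 3.1
position: [0.5229, -0.1495, 0.2309]
tool_rot: [-0.0, 0.741, 0.671, -0.0]
contact_force: [-0.4, -0.3, -1.1]
gripper_width: 0.0855
gripper_force: 0.0
```

```bash
python3 - <<'E'
from h import *
o=env.observe();print(o['t'],o['joints'].round(3),o['position'].round(4),o['tool_rot'].round(3))
a=grab('top','t1.png');b=grab('side','s1.png')
S=world(b);P=S[150:300,240:380].reshape(-1,3)
q=P[(P[:,2]>.11)&(P[:,2]<.145)&(np.hypot(P[:,0]-.523,P[:,1]+.155)<.025)]
print(len(q),q.mean(0),q.min(0),q.max(0),np.median(q[q[:,2]>.128],0))
cv2.imwrite('pics/c1.png',np.hstack([cv2.resize(x['image'][r,c][:,:,::-1],(400,400)) for x,r,c in((a,slice(140,260),slice(260,380)),(b,slice(170,290),slice(245,365)))]))
E
```

```text
3.1 [-0.185  0.43   0.557  1.799 -0.267  0.989  0.381] [ 0.5229 -0.1495  0.2309] [-0.     0.741  0.671 -0.   ]
173 [ 0.52366048 -0.15885199  0.1276134 ] [ 0.51074362 -0.16999449  0.11006526] [ 0.53889149 -0.13880024  0.13689518] [ 0.52376897 -0.15589466  0.13351556]
```

View pics/c1.png

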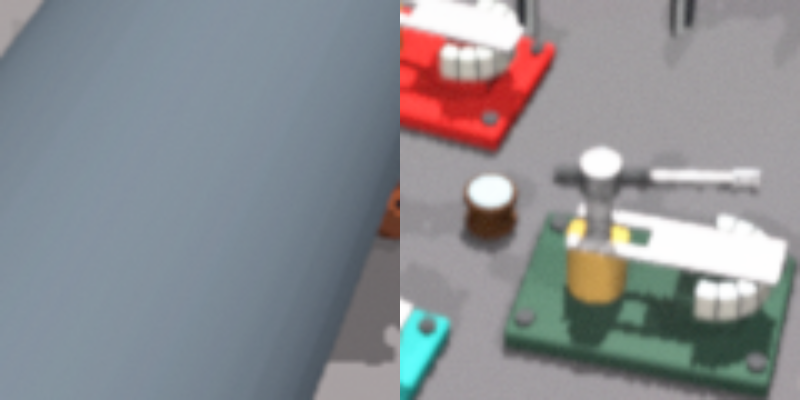

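The arm hides the bolt from the top camera. In the side view the head is clear and upright at (600,160) in the crop, with the fingers above it. The axis holds at (0.5235, -0.155), so I'll descend.

Call:
carry_out(
  moves=[
    [[0.0005, -0.0055, -0.03], -10],
    [[0, 0, -0.03], -10],
    [[0, 0, -0.03], 0],
    [[0, 0, -0.02], 0],
    [[0, 0, -0.01], 0],
    [[0, 0, -0.01], 0],
    [[0, 0, 0], 0],
    [[0, 0, 0], 0],
  ],
)

```text
t: 4.2
position: [0.5238, -0.1565, 0.1018]
tool_rot: [0.0, 0.847, 0.532, 0.0]
contact_force: [-0.1, 0.6, 0.1]
gripper_width: 0.0855
gripper_force: 0.0
```

Call:
carry_out(
  moves=[
    [[0, 0, 0], 0],
    [[0, 0, 0], 0],
    [[0, 0, 0], 0],
    [[0, 0, 0], 0],
    [[0, 0, 0], 0],
    [[0, 0, 0], 0],
    [[0, 0, 0], 0],
    [[0, 0, 0], 0],
  ],
  grip=0,
)

```text
t: 5.2
position: [0.5233, -0.1562, 0.1012]
tool_rot: [-0.0, 0.847, 0.532, -0.0]
contact_force: [-2.9, 1.4, 4.7]
gripper_width: 0.0263
gripper_force: 59.5
```

```bash
python3 - <<'E'
from h import *
o=env.observe();print(o['t'],o['joints'].round(3),o['position'].round(4),o['contact_force'].round(2),o['torque'].round(2),o['gripper_width'],o['gripper_force'])
b=grab('side','s2.png')
cv2.imwrite('pics/c2.png',cv2.resize(b['image'][170:290,245:365][:,:,::-1],(500,500)))
E
```

```text
5.2 [-0.143  0.606  0.539  1.947 -0.464  0.713  0.226] [ 0.5233 -0.1562  0.1012] [-2.95  1.43  4.68] [0.39 0.77 0.03] 0.026308441937113958 59.45040464401245
```

View pics/c2.png

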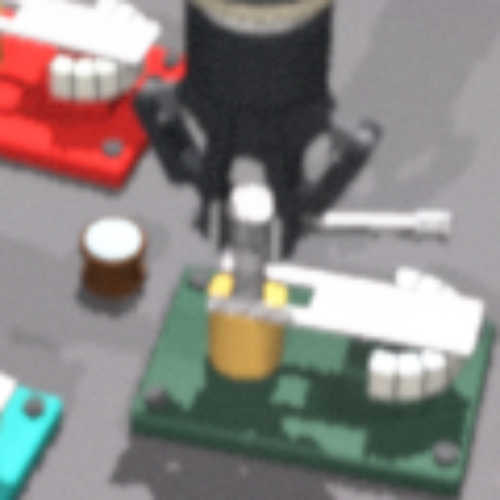

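The side view shows the head gripped between the pads at (250,205) in the crop, with its top visible. Now I'll turn backward with a light downward push and watch the force and height.

Call:
carry_out(
  moves=[
    [[0, 0, -0.001], 8],
    [[0, 0, 0], 8],
    [[0, 0, 0], 8],
    [[0, 0, 0], 8],
    [[0, 0, 0], 0],
  ],
)

```text
t: 5.88
position: [0.5237, -0.1566, 0.1001]
tool_rot: [0.0, 0.668, 0.744, 0.0]
contact_force: [-1.5, 0.0, -1.8]
gripper_width: 0.0264
gripper_force: 62.9
```

Call:
carry_out(
  moves=[
    [[0, 0, 0], 8],
    [[0, 0, 0], 8],
    [[0, 0, 0], 0],
  ],
)

```text
t: 6.25
position: [0.5243, -0.1565, 0.1003]
tool_rot: [0.001, 0.559, 0.829, 0.0]
contact_force: [1.7, -0.1, -2.7]
gripper_width: 0.0268
gripper_force: 62.9
```

```bash
cat >> h.py <<'E'
def head(f=None):
    o=env.observe();print(o['t'],o['joints'].round(2),o['position'].round(4),o['contact_force'].round(1),o['torque'].round(2),o['gripper_width'])
    b=grab('side',f);P=world(b)[150:300,240:380].reshape(-1,3)
    q=P[(P[:,2]>.10)&(P[:,2]<.145)&(np.hypot(P[:,0]-.5235,P[:,1]+.155)<.010)]
    print(len(q),np.percentile(q[:,2],[10,50,75,90]).round(4))
E
python3 -c "
from h import *
head('s3.png')"
```

```text
6.25 [ 0.01  0.56  0.29  1.94 -0.25  0.67  0.84] [ 0.5243 -0.1565  0.1003] [ 1.7 -0.1 -2.7] [-0.23 -0.33  0.03] 0.0268459593321655
47 [0.1033 0.1332 0.1343 0.1352]
```

The z force changed from +4.7 to about -2.7 N, so the bolt is hanging in the fingers and has probably passed the thread's start. I'll test by lowering it.

Call:
carry_out(
  moves=[
    [[0, 0, -0.001], 0],
    [[0, 0, -0.001], 0],
    [[0, 0, 0], 0],
  ],
)

```text
t: 6.68
position: [0.5245, -0.1566, 0.0993]
tool_rot: [0.001, 0.559, 0.829, 0.0]
contact_force: [1.3, 0.1, 9.6]
gripper_width: 0.0264
gripper_force: 64.1
```

It still rests on the thread, with contact at 9.6 N. I'll continue backward under this push.

Call:
carry_out(
  moves=[
    [[0, 0, 0], 7],
    [[0, 0, 0], 7],
    [[0, 0, 0], 7],
  ],
)

```text
t: 7.05
position: [0.525, -0.1561, 0.099]
tool_rot: [0.001, 0.396, 0.918, 0.0]
contact_force: [4.0, 1.8, 0.4]
gripper_width: 0.0268
gripper_force: 63.3
```

Call:
carry_out(
  moves=[
    [[0, 0, 0], 7],
    [[0, 0, 0], 7],
    [[0, 0, 0], 0],
  ],
)

```text
t: 7.42
position: [0.5253, -0.1557, 0.0986]
tool_rot: [0.001, 0.282, 0.959, 0.001]
contact_force: [5.7, 3.1, -1.9]
gripper_width: 0.0262
gripper_force: 63.3
```

Call:
carry_out(
  moves=[
    [[0, 0, -0.001], 0],
    [[0, 0, -0.001], 0],
    [[0, 0, -0.001], 0],
    [[0, 0, 0], 0],
  ],
)

```text
t: 7.92
position: [0.5254, -0.1556, 0.0955]
tool_rot: [0.001, 0.283, 0.959, 0.001]
contact_force: [5.7, 3.0, -3.1]
gripper_width: 0.0265
gripper_force: 63.3
```

```bash
python3 -c "
from h import *
head('s4.png')"
```

```text
7.925 [ 0.13  0.55  0.11  1.94 -0.09  0.65  1.29] [ 0.5254 -0.1556  0.0955] [ 5.7  3.  -3.1] [ 0.35 -1.53  0.03] 0.02652935755054623
7 [0.1277 0.1294 0.1307 0.1315]
```

It moved 3 mm down with no resistance, so it's past the start. I'll ease the grip so it drops.

Call:
carry_out(
  moves=[
    [[0, 0, 0], 0],
    [[0, 0, 0], 0],
    [[0, 0, 0], 0],
    [[0, 0, 0], 0],
    [[0, 0, 0], 0],
    [[0, 0, 0], 0],
  ],
  grip=0.7,
)

```text
t: 8.72
position: [0.5234, -0.1564, 0.0953]
tool_rot: [-0.0, 0.282, 0.959, -0.0]
contact_force: [0.8, 0.2, -0.1]
gripper_width: 0.0599
gripper_force: 0.0
```

```bash
python3 - <<'E'
from h import *
head('s5.png')
b=grab('side','s6.png');P=world(b)
m=(P[...,2]>.105)&(P[...,2]<.14)&(np.hypot(P[...,0]-.5235,P[...,1]+.155)<.017)
q=P[m];print(len(q),q.mean(0),np.percentile(q[:,2],[10,50,90]))
cv2.imwrite('pics/c6.png',cv2.resize(b['image'][170:290,245:365][:,:,::-1],(500,500)))
E
```

```text
8.725 [ 0.13  0.55  0.11  1.94 -0.09  0.65  1.3 ] [ 0.5234 -0.1564  0.0953] [ 0.8  0.2 -0.1] [ 0.02 -0.02  0.04] 0.05994316942589792
20 [0.1116 0.1244 0.1261 0.1269]
81 [ 0.52846061 -0.16039642  0.11917464] [0.10765675 0.1226317  0.12577042]
```

View pics/c6.png

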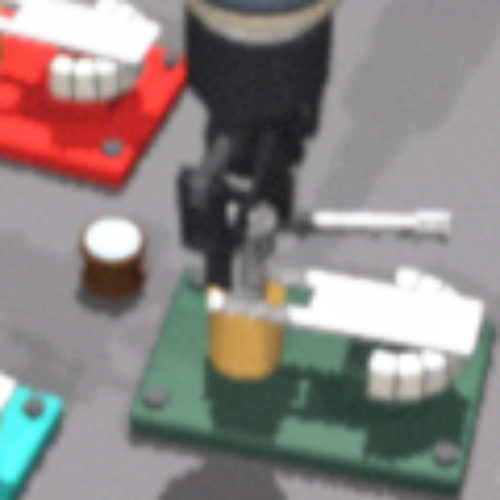

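The head top now reads about 0.125 (it was 0.134), and in the crop it sits lower, at (258,215) between the open fingers, so it has dropped. With the fingers open I'll wind the wrist anticlockwise, recentre by (+0.5, +1.5) mm, then regrip.

Call:
carry_out(
  moves=[
    [[0.0005, 0.0015, -0.002], 10],
    [[0, 0, 0], 10],
    [[0, 0, 0], 10],
    [[0, 0, 0], 10],
    [[0, 0, 0], 10],
    [[0, 0, 0], 10],
    [[0, 0, 0], 10],
    [[0, 0, 0], 0],
  ],
)

```text
t: 9.82
position: [0.5239, -0.1551, 0.0933]
tool_rot: [0.0, -0.319, 0.948, 0.0]
contact_force: [1.0, -0.6, 0.8]
gripper_width: 0.0597
gripper_force: 0.0
```

```bash
python3 -c "
from h import *
head('s7.png')"
```

```text
9.825 [ 0.37  0.56 -0.25  1.94  0.22  0.67  2.21] [ 0.5239 -0.1551  0.0933] [ 1.  -0.6  0.8] [ 0.02 -0.05 -0.06] 0.059679632903526604
52 [0.1124 0.1237 0.1252 0.1262]
```

Call:
carry_out(
  moves=[
    [[0, 0, 0], 10],
    [[0, 0, 0], 10],
    [[0, 0, 0], 10],
    [[0, 0, 0], 0],
  ],
)

```text
t: 10.38
position: [0.5239, -0.1549, 0.0932]
tool_rot: [0.0, -0.552, 0.834, 0.0]
contact_force: [0.0, -0.7, -0.3]
gripper_width: 0.0597
gripper_force: 0.0
```

Call:
carry_out(
  moves=[
    [[0, 0, 0], 0],
    [[0, 0, 0], 0],
    [[0, 0, 0], 0],
    [[0, 0, 0], 0],
    [[0, 0, 0], 0],
    [[0, 0, 0], 0],
  ],
  grip=0,
)

```text
t: 11.12
position: [0.5238, -0.1547, 0.0933]
tool_rot: [-0.0, -0.554, 0.833, 0.0]
contact_force: [-3.4, 1.4, 4.9]
gripper_width: 0.0266
gripper_force: 59.3
```

Call:
carry_out(
  moves=[
    [[0, 0, -0.0003], -10],
    [[0, 0, -0.0003], -10],
    [[0, 0, -0.0003], -10],
    [[0, 0, -0.0003], -10],
    [[0, 0, -0.0003], -10],
    [[0, 0, -0.0003], -10],
    [[0, 0, -0.0003], -10],
    [[0, 0, -0.0003], -10],
  ],
)

```text
t: 12.12
position: [0.5243, -0.1537, 0.0905]
tool_rot: [0.0, 0.113, 0.994, 0.001]
contact_force: [-0.9, 4.4, -2.6]
gripper_width: 0.0263
gripper_force: 65.2
```

```bash
python3 -c "
from h import *
head('s8.png')"
```

```text
12.125 [ 0.2   0.56  0.    1.94 -0.    0.64  1.55] [ 0.5243 -0.1537  0.0905] [-0.9  4.4 -2.6] [ 0.89 -0.13  0.03] 0.026266895847952387Traceback (most recent call last):
  File "<string>", line 3, in <module>
    head('s8.png')
    ~~~~^^^^^^^^^^
  File "h.py", line 15, in head
    print(len(q),np.percentile(q[:,2],[10,50,75,90]).round(4))
                 ~~~~~~~~~~~~~^^^^^^^^^^^^^^^^^^^^^^
    return _quantile_unchecked(
        a, q, axis, out, overwrite_input, method, keepdims, weights)
    return _ureduce(a,
                    func=_quantile_ureduce_func,
    ...<5 lines>...
                    overwrite_input=overwrite_input,
                    method=method)
    r = func(a, **kwargs)
    result = _quantile(arr,
                       quantiles=q,
    ...<2 lines>...
                       out=out,
                       weights=wgt)
    slices_having_nans = np.isnan(arr[-1, ...])
                                  ~~~^^^^^^^^^
IndexError: index -1 is out of bounds for axis 0 with size 0
```

Torque is low and the bolt follows the thread, with about 77° done. I'll continue.

Call:
carry_out(
  moves=[
    [[0, 0, -0.0003], -10],
    [[0, 0, -0.0003], -10],
    [[0, 0, -0.0003], -10],
    [[0, 0, -0.0003], -10],
    [[0, 0, -0.0003], -10],
    [[0, 0, -0.0003], -10],
    [[0, 0, -0.0003], -10],
    [[0, 0, -0.0003], -10],
  ],
)

```text
t: 13.18
position: [0.5237, -0.154, 0.088]
tool_rot: [-0.001, 0.725, 0.689, -0.0]
contact_force: [-1.3, 3.8, -2.0]
gripper_width: 0.0264
gripper_force: 65.4
```

Call:
carry_out(
  moves=[
    [[0, 0, -0.0003], -10],
    [[0, 0, -0.0003], -10],
    [[0, 0, -0.0003], -10],
    [[0, 0, -0.0003], -10],
    [[0, 0, -0.0003], -10],
    [[0, 0, -0.0003], -10],
    [[0, 0, -0.0003], -10],
    [[0, 0, -0.0003], -10],
  ],
)

```text
t: 14.18
position: [0.5233, -0.1534, 0.085]
tool_rot: [-0.001, 0.998, 0.062, -0.001]
contact_force: [-0.7, 3.5, -7.1]
gripper_width: 0.0264
gripper_force: 64.9
```

```bash
python3 -c "
from h import *
o=env.observe();print(o['t'],o['joints'].round(2),o['position'],o['contact_force'],o['torque'])"
```

```text
14.175 [-0.29  0.72  0.81  1.97 -0.74  0.79 -0.49] [ 0.52327481 -0.15340126  0.08498357] [-0.70686709  3.52294256 -7.07782455] [0.82403175 0.40462269 0.09947897]
```

Call:
carry_out(
  moves=[
    [[0, 0, -0.0005], -10],
    [[0, 0, -0.0005], -10],
    [[0, 0, -0.0004], -10],
    [[0, 0, -0.0003], -10],
    [[0, 0, -0.0003], -10],
    [[0, 0, -0.0003], -10],
  ],
)

```text
t: 14.92
position: [0.5236, -0.1531, 0.0829]
tool_rot: [-0.001, 0.896, -0.445, -0.002]
contact_force: [0.3, 6.0, -2.4]
gripper_width: 0.0265
gripper_force: 65.4
```

Call:
carry_out(
  moves=[
    [[0, 0, -0.0003], -10],
    [[0, 0, -0.0003], -10],
    [[0, 0, -0.0003], -10],
    [[0, 0, -0.0003], -10],
    [[0, 0, -0.0003], -10],
    [[0, 0, 0], 0],
    [[0, 0, 0], 0],
  ],
)

```text
t: 15.8
position: [0.5238, -0.1533, 0.0814]
tool_rot: [0.0, -0.627, 0.779, 0.002]
contact_force: [-1.1, 5.3, -1.9]
gripper_width: 0.0266
gripper_force: 65.4
```

```bash
python3 - <<'E'
from h import *
o=env.observe();print(o['t'],o['joints'].round(2),o['position'],o['contact_force'],o['torque'])
b=grab('side','s9.png');P=world(b)
m=(P[...,2]>.085)&(P[...,2]<.14)&(np.hypot(P[...,0]-.5235,P[...,1]+.155)<.012)
q=P[m];print(len(q),np.percentile(q[:,2],[10,50,75,90]) if len(q) else 0)
cv2.imwrite('pics/c9.png',cv2.resize(b['image'][170:290,245:365][:,:,::-1],(500,500)))
E
```

```text
15.8 [-0.44  0.94  1.21  1.97 -1.05  1.06 -2.08] [ 0.52380899 -0.1533437   0.08142163] [-1.12650867  5.34455891 -1.92139281] [ 1.52870653 -0.11175393  0.00716173]
104 [0.09404675 0.11375679 0.11592554 0.11682236]
```

View pics/c9.png

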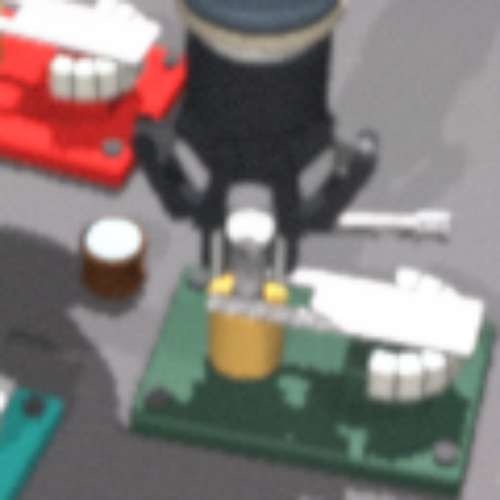

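The side view shows the head still gripped at (250,225) in the crop. The wrist turned about 350° forward, and the head top is 18.5–19.5 mm below its start. That puts the sink at about 19–20 mm, well inside the window, so I'll hand in.

```bash
python3 -c "
from station import env
print(env.job_done())"
```

```text
the job is handed in; nothing more can be done
None
```

I turned the bolt backward about 83° until it dropped into the thread, then forward about 350°. It has sunk an estimated 19–20 mm, and I handed the job in with the head still gripped; I got no verdict back.

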